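Clamp a small board in the drilling jig with its handwheel nut

ROBOT

A 7-joint arm with a two-finger parallel gripper is mounted at the origin on a cart in front of the work surface, level with it; the furniture and walls round the work are solid. World frame = base frame: x ahead of the robot, y to its left, z up, the work surface at z = 0. Lengths are in m, angles in rad, forces in N, time in s.
With the tool pointing down it reaches from about 0.4 to 0.85 m from the base axis. Payload 10.4 kg.
Tool frame: the origin (TCP) lies on the centre line of the jaws, within the pads' length; the fingertips stand 14 mm ahead of it and the grasp point (between the pads) lies 5 mm behind it (manip.tip_reach is the distance from the TCP to the fingertips, in m); z points along the fingers, y is the line along which they close (so a half turn about z gives the same grasp; the last joint's range is limited). The gripper opens to 85 mm and grips with 20 to 120 N. Pads are 22 mm wide; open, the fingers measure 114 mm over their backs; the gripper's body (76 mm by 85 mm) begins 54 mm behind the grasp point. The pads swing forward as they close: fully open they stand 13 mm farther back than shut.
Start: joints at [-1.321, 0.332, -0.065, 1.46, 0.022, 1.35, -0.088], TCP at [0.168, 0.602, 0.245] pointing down, gripper open.
Joint ranges: [-2.6, 2.6], [-0.5, 2.12], [-1.47, 1.34], [0.16, 2.42], [-1.27, 4.41], [0.06, 2.06], [-2.6, 2.6]. Speed limits (rad/s): [2.22, 2.22, 2.79, 2.79, 3.14, 3.14, 3.14].

INTERFACE

Orientations are given as a unit quaternion [x, y, z, w].
In Python, from workcell import manip gives the robot as it stands.
- The arm moves only by the shell command python3 -m pendant 'ROWS' [FORCE]. ROWS is JSON, a list of rows, each a list of 7 numbers: the shift along the tool's x, y, z in units of 50 mm (1.0 is 50 mm), then the turn, a rotation vector about the tool's x, y, z in units of 8 degrees (1.0 is 8 degrees), then the opening, from -1 (shut) to 1 (fully open), so that 0 is half open. In form: [[dx, dy, dz, ax, ay, az, jaw], ...]. A call has exactly 10 rows; each row is the pose to reach, as a shift and turn from the pose commanded when the call began, along the tool's axes at that moment; what a row does not reach only later rows make up. A row lasts 1/8 s, in which the tool goes at most 62.5 mm and 10.7 degrees, less where a joint would pass 70% of its speed; a pose out of reach is approached as far as the arm can. A call with a gripper value outside its range is refused whole. The fingers move at their own pace and stop on an object; FORCE is the grip in N (left out, the last holds). Time passes only in rows, so rows that repeat a pose let the fingers close, or fill a call up. It gives the time, the measured TCP pose, the force, the opening and the grip force at its end, in the units of the state.
- manip.get_obs(): the state, without advancing time (a new reading comes with each control period).
- manip.camera(name): name is "side" or "top" or "wrist"; returns (picture, depth): 480x640x3 uint8, red, green, blue; 480x640 float32, m along the optical axis (not along the pixel's ray), 0 where there is no reading.
- manip.get_calibration(name): a dict with "fx", "fy", "cx", "cy" (pixels), "xyz" and "orientation" of the camera in the world. Camera axes: x right, y up, looking along -z (the intrinsics and any distortion apply to the point x, -y, -z); pixel columns grow to the right and rows downward; lengths in m; the calibration is good to about 2 mm. A picture is of the moment at which its call begins: read the wrist's pose just before it. get_calibration takes no time and is no camera call; for the wrist camera it gives the pose at the moment of the call.
- manip.hand_in(): hands the job in; it is judged then, once.
Trained networks look in the newest picture that a camera, given by its name, has taken for a name from the list of things; names that differ only in an ending like _2 or _b are one class to them, and where a whole thing is asked for, a point or a joint stands for the part that bears it (a point fixed in the world has none). Each returns a list of dicts, best first, with "p" (0 to 1); they miss things now and then, are a little off and sometimes report something else, mostly with a low value. They report only what shows in the picture. A call takes as long as a camera call. They do not tell look-alikes from the thing itself.
- manip.find_in(thing, camera): "box" ([left, top, right, bottom] in pixels, round what is visible of it).
- manip.trace(thing, camera): "pixels" (480x640 bool, what is visible of it) and "box" ([left, top, right, bottom] in pixels, round what is visible of it).
- manip.tip_of(thing, camera): "pixel" ([column, row] in pixels: a listed point, or the origin of a listed thing).
The state is a dict: "clock": time; "joint_pos": joint angles; "joint_velocities": joint speeds; "tau": joint torques, N m; "position": TCP position; "ee_rot": TCP orientation; "ft_force": force on the tool from outside, world axes, zero at the start; "torque": the same for the moment, N m; "grip_width": opening from 0.0 (shut) to 1.0 (fully open); "grasp_force": force on a finger pad.
Only numpy, scipy, OpenCV 4.12 (cv2) and the standard library are available. Lean on these libraries where they do the work, as an engineer would, in place of code of your own. Each camera call takes 0.05 s, during which the arm holds its last target. There are 200 camera calls.

TASK

Get the small oak board clamped in the drilling jig: slide it fully home against both the back fence and the left-hand stop, and swing the blue clamp arm round until it points straight out over the board, square to the back fence. Then spin the black handwheel nut clockwise down its threaded stud, about two turns, until the pad bites and the wheel gets stiff, and give it about a third of a turn more, never as much as a whole turn, so that the board is held firmly but not bruised. Leave the things lying round the jig where they are.

Things in the scene. Friction and masses are not known exactly. Their poses are not given: they have to be found in the camera images.
- jig: drilling jig bolted to the bench: grey-faced base board 18 mm thick (its top at z 18 mm) with two low wooden strips, a stud, a blue clamp arm and a black handwheel. Origin on the bench surface near the base's middle; x points from its front edge to the back fence and stud, y left, z up. The base spans x -130 to +160, y -130 to +110 mm. Fixed
- fence_face (a point): middle of the top front edge of the back fence, a dark wooden strip 15 mm high, 20 mm thick: its front face is the plane x = +30 mm in the jig's frame, from y -104 to +31 mm
- stop_face (a point): middle of the top inner edge of the left-hand stop, a dark wooden strip 15 mm high, 20 mm thick: its face towards the board is the plane y = +50 mm in the jig's frame, from x -81 to +17 mm
- stud_top (a point): top of the fixed upright threaded stud, 16 mm across: at x +100, y 0, z 106 mm in the jig's frame. Clamp arm and handwheel turn about it
- board: small loose oak board, 75 (its x) x 100 (its y) x 22 mm, about 0.1 kg, lying flat on the jig's base, 25 to 50 mm short of the back fence, 15 to 42 mm to the right of the left-hand stop, turned up to 0.22 rad. Origin at the centre of its underside. Home, its origin is at x -7.5, y 0, z +18 mm in the jig's frame, its axes along the jig's
- clamp_arm (a joint): swing of the blue clamp arm about the stud, rad: 0 when it points straight out over the board's home (jig's -x), positive swung to the right (1.57: along the jig's -y). A bar 28 mm wide, 16 mm thick, round nose 124 mm from the stud axis. Held up by its lift spring it lies between z 52 and 68 mm and clears board and fence. It stays where it is pushed (1.2 N at the nose)
- nose (a point): point on top of the clamp arm, 105 mm from the stud axis, straight above its pad; a small bolt head 4 mm high stands there
- pad: rubber pad under the arm's nose, 26 mm across, 5 mm thick, that presses on the board; origin at the centre of its underside, at z 47 mm while the arm is up, 7 mm above the board
- wheel (a joint): turn of the handwheel nut, rad, growing clockwise seen from above; it comes down 8 mm a turn. Starts at 2.5 to 8. Runs freely (1 N at the spokes) to 11 rad, where its hub meets the arm, then lowers it against a light spring (2 N); at about 16.7 rad the pad meets the board and it stiffens: each further rad takes 4 to 6 N more at the spokes and adds 25 to 30 N of clamping. Stays where left
- wheel_center (a point): centre of the handwheel on the stud axis, 2 mm below its rim's top. At wheel angle 0 the rim spans z 88 to 102 mm. 149 mm across, rim 11 mm wide and 14 mm high, hub 34 mm across; three flat spokes 14 mm wide, 11 mm high, mid-height of the rim. Closed fingertips fit the three windows (17 to 63 mm from the axis) and can push a spoke round. At wheel angle 0 one spoke lies along the jig's +x
- offcut: bystander: thick pale oak offcut, 110 (its x) x 60 x 50 mm high; origin under its centre
- tape: bystander: yellow tape measure, 37 x 92 x 64 mm; origin under its centre
- sanding_block: bystander: sanding block of pale wood and cork, 64 x 115 x 36 mm; origin under its centre
There are look-alikes about, which are no part of the job. Leave any orange look-alike of the board alone.

How it is judged:
By the outcome, as a careful person would: the job done as asked, in the order asked, and still so for the second after the job is handed in, with the robot touching nothing.
It also fails if it takes over 72 s, if anything falls off the work surface, if the arm or the gripper's body presses on something with over 40 N, if the wrist force passes 120 N, or if a joint passes its speed limit or range.

## Working session

There is one attempt and no reset: what is moved stays moved. The work goes in short steps, Python scripts to look and compute and a shell command to move; the robot and the scene stay as the last step left them, time stands still between calls to the robot, and variables do not carry over. Pictures are saved under pics/ and viewed, at most 10 in all, crops included, and the job is handed in when it is done.

```bash
mkdir -p pics
cat > h.py <<'E'
import numpy as np, cv2
from scipy.spatial.transform import Rotation as R
from workcell import manip
def ray(cam,px,cal=None):
    c=cal or manip.get_calibration(cam)
    d=np.array([(px[0]-c["cx"])/c["fx"],-(px[1]-c["cy"])/c["fy"],-1.0])
    return np.array(c["xyz"]),R.from_quat(c["orientation"]).apply(d)
def at_z(cam,px,z,cal=None):
    o,d=ray(cam,px,cal); return o+d*(z-o[2])/d[2]
def at_d(cam,px,dep,cal=None):
    o,d=ray(cam,px,cal); return o+d*dep[int(round(px[1])),int(round(px[0]))]
def cloud(cam,dep,cal=None):
    c=cal or manip.get_calibration(cam)
    v,u=np.mgrid[0:480,0:640]
    d=np.stack([(u-c["cx"])/c["fx"],-(v-c["cy"])/c["fy"],-np.ones_like(u,float)],-1)*dep[...,None]
    return R.from_quat(c["orientation"]).apply(d.reshape(-1,3)).reshape(480,640,3)+np.array(c["xyz"])
def save(n,im): cv2.imwrite(f"pics/{n}.png",im[...,::-1])
E
python3 - <<'E'
from h import *
o=manip.get_obs(); print({k:np.round(v,3) for k,v in o.items()})
for cam in("top","side"):
    im,dep=manip.camera(cam); save(cam+"0",im); np.save(cam+"0.npy",dep)
    c=manip.get_calibration(cam); print(cam,{k:np.round(v,3) for k,v in c.items()})
    for t in("fence_face","stop_face","stud_top","nose","wheel_center","board","pad","jig"):
        r=manip.tip_of(t,cam)
        for x in r[:2]: print(t,np.round(x["p"],2),np.round(x["pixel"],1),np.round(at_d(cam,x["pixel"],dep),3))
E
```

```text
{'clock': np.float64(0.0), 'joint_pos': array([-1.321,  0.333, -0.065,  1.461,  0.022,  1.35 , -0.089]), 'joint_velocities': array([ 0.001, -0.001, -0.   ,  0.   ,  0.001, -0.001,  0.   ]), 'tau': array([-2.0000e-03, -6.2546e+01,  4.8000e-02, -3.9160e+01,  1.6000e-02,
        1.0000e-02, -0.0000e+00]), 'position': array([0.168, 0.602, 0.245]), 'ee_rot': array([ 0.136,  0.991, -0.001, -0.   ]), 'ft_force': array([0.463, 0.538, 0.482]), 'torque': array([0.054, 0.009, 0.046]), 'grasp_force': np.float64(0.0), 'grip_width': np.float64(1.002)}
top {'fx': np.float64(462.63), 'fy': np.float64(462.63), 'cx': np.float64(314.42), 'cy': np.float64(238.622), 'xyz': array([0.436, 0.096, 0.905]), 'orientation': array([-0.075,  0.064,  0.713, -0.694])}
fence_face 0.57 [327.  266.7] [0.557 0.084 0.02 ]
fence_face 0.53 [357.  259.7] [0.561 0.03  0.073]
stop_face 0.92 [274.8 293.6] [0.507 0.184 0.033]
stud_top 0.65 [314.7 217. ] [0.638 0.104 0.094]
nose 0.64 [358.  261.5] [0.558 0.028 0.073]
wheel_center 0.6 [312.3 217.8] [0.634 0.109 0.105]
board 0.97 [308.9 309.9] [0.475 0.12  0.041]
board 0.86 [314.7 146.7] [0.802 0.102 0.023]
jig 0.72 [303.9 276.7] [0.539 0.129 0.019]
side {'fx': np.float64(489.053), 'fy': np.float64(489.053), 'cx': np.float64(315.677), 'cy': np.float64(242.139), 'xyz': array([ 0.241, -0.21 ,  0.9  ]), 'orientation': array([ 0.226, -0.109, -0.404,  0.879])}
fence_face 0.98 [301.4 265.5] [0.557 0.087 0.025]
stop_face 0.73 [249.1 255.7] [0.505 0.181 0.027]
stud_top 0.56 [316.2 213.9] [0.629 0.11  0.108]
nose 0.55 [324.9 270. ] [0.562 0.031 0.073]
wheel_center 0.72 [317.1 219.4] [0.625 0.104 0.099]
board 0.77 [370.  190.5] [0.795 0.096 0.019]
board 0.73 [411.8 307.4] [ 0.629 -0.131  0.022]
jig 0.78 [279.3 267.5] [0.528 0.121 0.016]
```

View pics/top0.png

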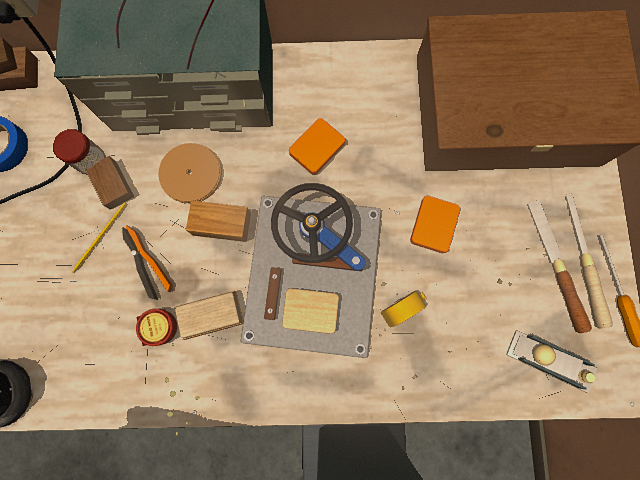

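View pics/side0.png

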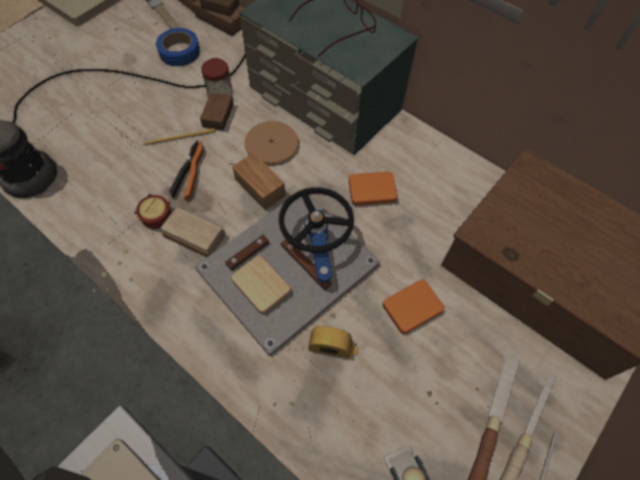

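The top picture shows the jig centred near (310,275), the board at (311,310), stop (272,293), wheel (313,222), the arm nose at (356,261), and the bystanders: offcut (218,220), sanding block (208,315), tape (404,308). The side picture agrees. The orange pieces are look-alikes.

Run:
```python
from h import *
im,dep=manip.camera("top"); P=cloud("top",dep)
def rect(xy): 
    (c,s,a)=cv2.minAreaRect((xy*1000).astype(np.float32)); return np.round(c,1),np.round(s,1),round(a,2)
# base: union of pixels of 10..150mm height around, low saturation grey
m=((P[...,2]>.009)&(P[...,2]<.027)).astype(np.uint8); m[:, :225]=0; m[:,400:]=0; m[:190]=0;m[370:]=0
n,l,s,_=cv2.connectedComponentsWithStats(cv2.morphologyEx(m,cv2.MORPH_OPEN,np.ones((3,3))))
k=1+np.argmax(s[1:,4]); q=P[l==k]; print("base z",np.median(q[:,2]),s[k]); print(rect(q[:,:2]))
for t in("board","stop_face","fence_face","clamp_arm","wheel","offcut","tape","sanding_block"):
    for x in manip.trace(t,"top")[:2]:
        q=P[x["pixels"]]; z=np.percentile(q[:,2],80); w=q[abs(q[:,2]-z)<.008]
        print(t,round(x["p"],2),np.round(x["box"]),len(w),"z",round(z,4),rect(w[:,:2]))
        np.save(f"m_{t}.npy",x["pixels"]) if x["p"]>.5 else 0
# base by edges: pixel corners
c=manip.get_calibration("top")
for px in [(262,196),(381,208),(368,357),(241,342),(267,202),(374,214),(248,337),(360,349)]: print(px,np.round(at_z("top",px,.018),4))
big=cv2.resize(im[180:365,230:400],None,fx=4,fy=3.2*1.0,interpolation=cv2.INTER_CUBIC); save("crop1",big)
```

```text
base z 0.01768549407773823 [  241   196   140   162 10755]
(array([545.7, 113. ]), array([240.6, 290.4]), 81.92)
board 0.96 [411. 196. 460. 254.] 1861 z 0.0229 (array([ 637.5, -130.1]), array([73.9, 99.8]), 70.41)
board 0.94 [279. 287. 337. 335.] 2162 z 0.0408 (array([474.4, 117.7]), array([99.8, 74.9]), 82.16)
stop_face 0.79 [241. 185. 380. 356.] 854 z 0.0377 (array([512.8, 115.5]), array([169. , 143.8]), 74.84)
stop_face 0.49 [279. 288. 338. 333.] 2137 z 0.0409 (array([474.3, 117.8]), array([99.8, 74.8]), 82.33)
fence_face 0.94 [239. 184. 378. 356.] 910 z 0.0372 (array([508. , 111.5]), array([173.1, 143.4]), 81.76)
clamp_arm 0.86 [300. 225. 363. 272.] 751 z 0.0692 (array([595.6,  72.7]), array([142.1,  35.9]), 53.58)
wheel 0.57 [274. 183. 355. 266.] 2248 z 0.0933 (array([630.3, 110.8]), array([146.6, 147. ]), 54.93)
offcut 0.86 [188. 200. 248. 242.] 1766 z 0.0506 (array([652.3, 292.9]), array([110.1,  61. ]), 81.59)
tape 0.69 [382. 292. 429. 327.] 560 z 0.0625 (array([473.9, -56.8]), array([33.8, 58.1]), 30.89)
tape 0.39 [242. 182. 376. 357.] 725 z 0.039 (array([535.8, 122.1]), array([ 99.1, 204.7]), 19.88)
sanding_block 0.84 [179. 289. 245. 337.] 1946 z 0.0372 (array([471.8, 310.9]), array([ 60.2, 112.6]), 13.64)
(262, 196) [0.703  0.2094 0.018 ]
(381, 208) [ 0.6714 -0.0261  0.018 ]
(368, 357) [0.3866 0.0129 0.018 ]
(241, 342) [0.4195 0.2494 0.018 ]
(267, 202) [0.6903 0.1994 0.018 ]
(374, 214) [ 0.6596 -0.0117  0.018 ]
(248, 337) [0.4283 0.2363 0.018 ]
(360, 349) [0.4014 0.0271 0.018 ]
```

View pics/crop1.png

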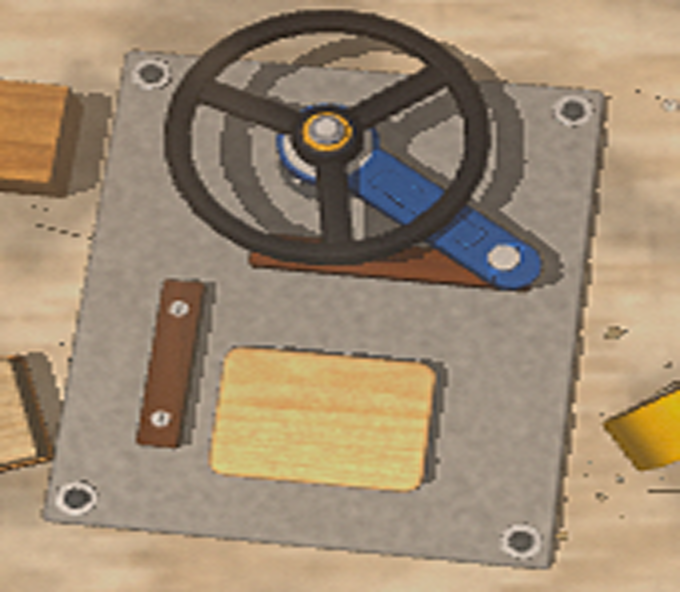

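The jig's yaw is about -8.1° with its origin at (0.532,0.125). The stud that this implies agrees with the measured wheel centre to about 1 mm. The board is about 49 mm short of the fence and 15 mm short of the stop, and the arm swing is about 0.99. I'll start moving with the jaws shut, to the right of the board.

```bash
cat >> h.py <<'E'
PSI=np.deg2rad(-8.08); J0=np.array([.5323,.1250]); M=np.array([[np.cos(PSI),-np.sin(PSI)],[np.sin(PSI),np.cos(PSI)]])
def toj(xy): return (np.asarray(xy)-J0)@M
def tow(j): return M@np.asarray(j)+J0
def go(*pts):
    "pts: (jig x mm, jig y mm, TCP z mm[, tool-y angle in jig deg]) -> rows in tool units"
    o=manip.get_obs(); T=R.from_quat(o["ee_rot"]); p=np.array(o["position"])
    ty=T.apply([0,1,0]); a=np.rad2deg(np.arctan2(ty[1],ty[0])-PSI)
    print("now jig mm",np.round(toj(p[:2])*1e3,1),"z",round(p[2]*1e3,1),"tooly deg",round(a,1),"F",np.round(o["ft_force"],1),"t",round(float(o["clock"]),2))
    for q in pts:
        d=np.r_[tow(np.array(q[:2])/1e3),q[2]/1e3]-p
        az=-((q[3] if len(q)>3 else 90)-a)/8
        Tt=R.from_euler("z",np.deg2rad((q[3] if len(q)>3 else 90)+np.rad2deg(PSI)-90))*R.from_quat([0,1,0,0])
        rv=np.rad2deg((T.inv()*Tt).as_rotvec())/8
        print(q,np.round(T.inv().apply(d)/.05,2).tolist(),np.round(rv,2).tolist())
E
python3 -m pendant '[[-8.76,-9.45,0,0,0,-0.95,-1],[-8.76,-9.45,0,0,0,-0.95,-1],[-8.76,-9.45,0,0,0,-0.95,-1],[-8.76,-9.45,0,0,0,-0.95,-1],[-8.76,-9.45,0,0,0,-0.95,-1],[-8.76,-9.45,0,0,0,-0.95,-1],[-8.76,-9.45,0,0,0,-0.95,-1],[-8.76,-9.45,0,0,0,-0.95,-1],[-8.76,-9.45,0,0,0,-0.95,-1],[-8.76,-9.45,0,0,0,-0.95,-1]]'
python3 - <<'E'
from h import *
go((-56,-97,120),(-56,-97,42))
d=np.load("top0.npy"); P=cloud("top",d); q=P.reshape(-1,3); c=tow([.1,0]); 
v=(q[:,:2]-J0)@M-np.array([.1,0]); r=np.hypot(*v.T)
rim=q[(r>.066)&(r<.072)&(q[:,2]>.076)]; print("rim top",np.median(rim[:,2]),len(rim))
s=(r>.026)&(r<.058)&(q[:,2]>.08); w=v[s]; ph=np.arctan2(w[:,1],w[:,0]); print("spoke jig deg mod120",np.rad2deg(np.angle(np.exp(3j*ph).mean()))/3,abs(np.exp(3j*ph).mean()),s.sum(),np.median(q[s,2]))
E
```

```text
clock: 2.6
position: [0.4547, 0.0441, 0.2457]
ee_rot: [0.07, 0.998, 0.0, 0.001]
ft_force: [1.3, 1.0, 0.1]
grip_width: 0.0
grasp_force: 0.0
now jig mm [-65.4 -91. ] z 245.7 tooly deg 90.1 F [1.3 1.  0.1] t 2.6
(-56, -97, 120) [-0.19, -0.12, 2.51] [0.01, 0.01, 0.01]
(-56, -97, 42) [-0.18, -0.13, 4.07] [0.01, 0.01, 0.01]
rim top 0.09248561481711925 763
spoke jig deg mod120 -48.68811142984517 0.9458880080694834 415 0.09009533553470306
```

```bash
python3 -m pendant '[[-0.19,-0.12,1,0,0,0,-1],[-0.19,-0.12,2,0,0,0,-1],[-0.19,-0.12,3,0,0,0,-1],[-0.19,-0.12,3.7,0,0,0,-1],[-0.19,-0.12,4.05,0,0,0,-1],[-0.19,-0.12,4.05,0,0,0,-1],[-0.19,0.04,4.07,0,0,0,-1],[-0.19,0.2,4.07,0,0,0,-1],[-0.19,0.3,4.07,0,0,0,-1],[-0.19,0.36,4.07,0,0,0,-1]]'
python3 - <<'E'
from h import *
go((-56,-65,42),(-56,-62,42))
im,dep=manip.camera("side"); save("s1",im)
for x in manip.trace("board","side")[:3]:
    P=cloud("side",dep); q=P[x["pixels"]]; w=q[abs(q[:,2]-.040)<.006]
    if len(w)>200:
        (c,s,a)=cv2.minAreaRect((toj(w[:,:2])*1e3).astype(np.float32)); print(x["p"],c,s,a)
E
```

```text
clock: 3.85
position: [0.4662, 0.063, 0.0421]
ee_rot: [0.07, 0.998, 0.0, 0.0]
ft_force: [-0.4, -1.0, 1.5]
grip_width: 0.003
grasp_force: 0.6
now jig mm [-56.7 -70.7] z 42.1 tooly deg 90.1 F [-0.4 -1.   1.5] t 3.85
(-56, -65, 42) [-0.01, 0.11, 0.0] [0.0, 0.0, 0.01]
(-56, -62, 42) [-0.01, 0.17, 0.0] [0.0, 0.0, 0.01]
```

```bash
python3 -m pendant '[[0,0.05,0,0,0,0,-1],[0,0.1,0,0,0,0,-1],[0,0.15,0,0,0,0,-1],[0,0.2,0,0,0,0,-1],[0,0.22,0,0,0,0,-1],[0,0.24,0,0,0,0,-1],[0,0.26,0,0,0,0,-1],[0,0.28,0,0,0,0,-1],[0,0.3,0,0,0,0,-1],[0,0.3,0,0,0,0,-1]]'
python3 - <<'E'
from h import *
go((-56,-65,42),(-56,-80,42))
im,dep=manip.camera("top"); P=cloud("top",dep)
for x in manip.trace("board","top")[:3]:
    q=P[x["pixels"]]; w=q[abs(q[:,2]-.040)<.006]
    if len(w)>100:
        (c,s,a)=cv2.minAreaRect((toj(w[:,:2])*1e3).astype(np.float32)); print(x["p"],c,s,a)
save("t1",np.hstack([im[180:360,230:420]]).repeat(3,0).repeat(3,1))
E
```

```text
clock: 5.2
position: [0.4671, 0.0713, 0.0415]
ee_rot: [0.072, 0.997, -0.003, -0.001]
ft_force: [-4.8, -25.6, 13.3]
grip_width: 0.002
grasp_force: 13.2
now jig mm [-57.  -62.3] z 41.5 tooly deg 89.8 F [ -4.8 -25.6  13.3] t 5.2
(-56, -65, 42) [-0.02, -0.05, -0.01] [-0.05, -0.02, -0.03]
(-56, -80, 42) [-0.02, -0.35, -0.01] [-0.05, -0.02, -0.03]
0.65 (-56.97760772705078, 28.385494232177734) (77.08699035644531, 46.680755615234375) 6.1272382736206055
```

View pics/t1.png

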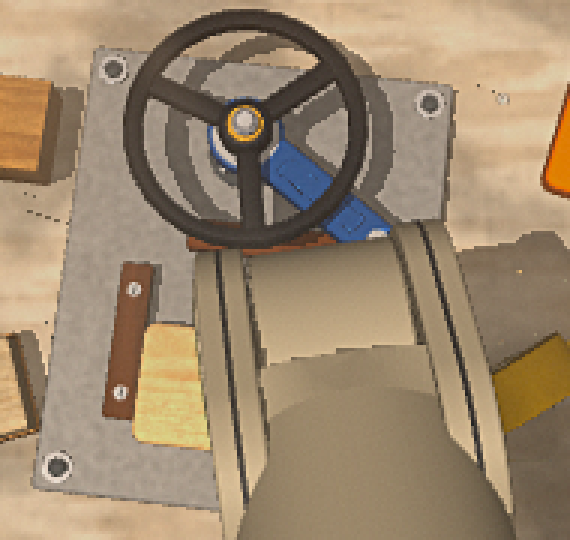

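```bash
python3 -m pendant '[[0,-0.4,-0.1,0,0,0,-1],[0.4,-0.4,-0.1,0,0,0,-1],[1.0,-0.4,-0.1,0,0,0,-1],[1.36,-0.4,-0.1,0,0,0,-1],[1.36,-0.1,0,0,0,0,-0.5],[1.36,0.5,0,0,0,0,-0.2],[1.36,1.12,0,0,0,0,0],[1.36,1.12,0.1,0,0,0,0],[1.36,1.12,0.12,0,0,0,0],[1.36,1.12,0.12,0,0,0,0]]'
python3 - <<'E'
from h import *
go((-70,0,37),(-60,0,37),(-56,0,37))
im,dep=manip.camera("side"); P=cloud("side",dep)
for x in manip.trace("board","side")[:3]:
    q=P[x["pixels"]]; w=q[abs(q[:,2]-.040)<.006]
    if len(w)>200:
        (c,s,a)=cv2.minAreaRect((toj(w[:,:2])*1e3).astype(np.float32)); print(x["p"],c,s,a)
E
```

```text
clock: 6.55
position: [0.4086, 0.1416, 0.0356]
ee_rot: [0.071, 0.998, -0.0, -0.0]
ft_force: [0.7, -0.2, 0.8]
grip_width: 0.502
grasp_force: 0.0
now jig mm [-124.8   -0.9] z 35.6 tooly deg 90.0 F [ 0.7 -0.2  0.8] t 6.55
(-70, 0, 37) [-1.1, 0.02, -0.03] [-0.0, -0.0, -0.0]
(-60, 0, 37) [-1.3, 0.02, -0.03] [-0.0, -0.0, -0.0]
(-56, 0, 37) [-1.38, 0.02, -0.03] [-0.0, -0.0, -0.0]
0.91 (-58.77633285522461, -0.3544578552246094) (75.15126037597656, 100.5755844116211) 0.8873945474624634
```

```bash
python3 -m pendant '[[-0.25,0.02,0,0,0,0,0],[-0.45,0.02,0,0,0,0,0],[-0.65,0.02,0,0,0,0,0],[-0.85,0.02,0,0,0,0,0],[-1.05,0.02,0,0,0,0,0],[-1.2,0.02,0,0,0,0,0],[-1.3,0.02,0,0,0,0,0],[-1.38,0.02,0,0,0,0,0],[-1.43,0.02,0,0,0,0,0],[-1.48,0.02,0,0,0,0,0]]'
python3 - <<'E'
from h import *
go((-56,0,37))
E
```

```text
clock: 7.9
position: [0.4758, 0.1338, 0.0345]
ee_rot: [0.069, 0.998, -0.001, -0.007]
ft_force: [-34.2, 4.3, 19.2]
grip_width: 0.5
grasp_force: 16.6
now jig mm [-57.2   0.8] z 34.5 tooly deg 90.1 F [-34.2   4.3  19.2] t 7.9
(-56, 0, 37) [-0.02, -0.02, -0.05] [-0.02, -0.1, 0.02]
```

```bash
python3 -m pendant '[[0.3,0,0,0,0,0,0],[0.5,0,-0.6,0,0,0,0],[0.5,-0.5,-1.5,0,0,0,-1],[0.3,-1.5,-1.8,0,0,0,-1],[-0.3,-2.3,-1.8,0,0,0,-1],[-1.2,-2.4,-1.8,0,0,0,-1],[-2.1,-2.3,-1.8,0,0,0,-1],[-2.45,-2.2,-1.8,0,0,0,-1],[-2.45,-2.2,-1.8,0,0,0,-1],[-2.45,-2.2,-1.8,0,0,0,-1]]'
python3 - <<'E'
from h import *
go((71.5,-108,71))
for cam in("top","side"):
  im,dep=manip.camera(cam); P=cloud(cam,dep); save(cam+"2",im)
  for x in manip.trace("board",cam)[:3]:
    q=P[x["pixels"]]; w=q[abs(q[:,2]-.040)<.006]
    if len(w)>200:
        (c,s,a)=cv2.minAreaRect((toj(w[:,:2])*1e3).astype(np.float32)); print(cam,x["p"],c,s,a)
  for x in manip.tip_of("nose",cam)[:1]: print("nose",x["p"],x["pixel"],toj(at_z(cam,x["pixel"],.070)[:2])*1e3)
E
```

```text
clock: 9.15
position: [0.5871, 0.0068, 0.1257]
ee_rot: [0.07, 0.998, 0.0, -0.0]
ft_force: [0.1, -1.2, 0.2]
grip_width: 0.001
grasp_force: 0.0
now jig mm [  70.9 -109.3] z 125.7 tooly deg 90.0 F [ 0.1 -1.2  0.2] t 9.15
(71.5, -108, 71) [-0.01, 0.03, 1.09] [0.0, -0.0, 0.0]
top 0.58 (-7.750238418579102, -0.09830856323242188) (100.54118347167969, 75.12391662597656) 89.88331604003906
nose 0.92 [357.0, 258.3] [ 45.09986    -89.96595067]
side 0.64 (-8.735824584960938, 1.0551605224609375) (76.67257690429688, 103.80365753173828) 0.2792535424232483
nose 0.95 [324.3, 270.7] [ 41.65978898 -88.06831496]
```

View pics/top2.png

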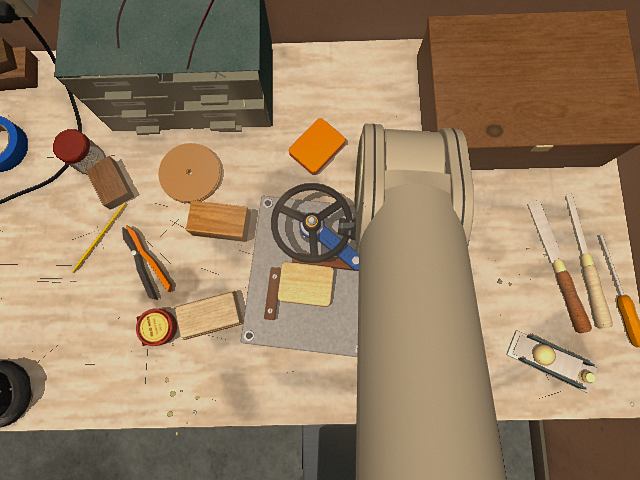

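The picture shows the board (305,284) up against the stop and the fence, and the fit puts it at (-7.75,-0.1) mm in the jig's frame, turned 0.1°. Next I'll swing the clamp arm.

```bash
python3 -m pendant '[[0,0.02,0.6,0,0,0,-1],[0,0.02,1.05,0,0,0,-1],[0,0.02,1.09,0,0,0,-1],[0.15,0.25,1.09,0,0,0,-1],[0.53,0.44,1.09,0,0,0,-1],[0.92,0.77,1.09,0,0,0,-1],[1.1,0.99,1.09,0,0,0,-1],[1.23,1.19,1.09,0,0,0,-1],[1.36,1.47,1.09,0,0,0,-1],[1.38,1.55,1.09,0,0,0,-1]]'
python3 - <<'E'
from h import *
go((0,-26,71))
for cam in("top","side"):
  im,dep=manip.camera(cam); P=cloud(cam,dep); save(cam+"3",im)
  for x in manip.trace("clamp_arm",cam)[:1]:
    q=P[x["pixels"]]; w=q[abs(q[:,2]-.068)<.005]; w=toj(w[:,:2])*1e3
    v=cv2.fitLine(w.astype(np.float32),cv2.DIST_HUBER,0,.01,.01).ravel(); print(cam,x["p"],len(w),np.round(v,3),"a",np.arctan(v[1]/v[0]),"mean to stud",w.mean(0), (w.mean(0)[1])/(w.mean(0)[0]-100))
  for x in manip.tip_of("nose",cam)[:1]: print("nose",x["p"],x["pixel"],toj(at_z(cam,x["pixel"],.070)[:2])*1e3)
E
```

```text
clock: 10.7
position: [0.5303, 0.0946, 0.0713]
ee_rot: [0.069, 0.998, 0.0, -0.0]
ft_force: [0.0, -1.0, 2.2]
grip_width: -0.001
grasp_force: 0.9
now jig mm [  2.3 -30.3] z 71.3 tooly deg 90.1 F [ 0.  -1.   2.2] t 10.7
(0, -26, 71) [0.04, 0.09, 0.01] [0.0, -0.0, 0.02]
side 0.61 256 [  0.995  -0.104  46.083 -10.94 ] a -0.10387935 mean to stud [33.78608173 -9.68336288] 0.1462436166009488
nose 0.59 [275.3, 253.2] [-4.14953377  1.43380322]
```

```bash
python3 -m pendant '[[0,-0.4,0,0,0,0,-1],[0,-1.2,0,0,0,0,-1],[0,-2,0,0,0,0,-1],[0,-2.8,0,0,0,0,-1],[0,-2.8,0,0,0,0,-1],[0,-2.8,0,0,0,0,-1],[0,-2.8,0,0,0,0,-1],[0,-2.8,0,0,0,0,-1],[0,-2.8,0,0,0,0,-1],[0,-2.8,0,0,0,0,-1]]'
python3 - <<'E'
from h import *
go((0,-40,71),(0,-26,71))
for cam in("top","side"):
  im,dep=manip.camera(cam); P=cloud(cam,dep); save(cam+"4",im)
  hsv=cv2.cvtColor(im,cv2.COLOR_RGB2HSV); blue=(hsv[...,0]>100)&(hsv[...,0]<125)&(hsv[...,1]>120)
  # drop steep sides: restrict to top face height and jig box
  w=P[blue&(abs(P[...,2]-.068)<.004)]; w=toj(w[:,:2])*1e3; w=w[(w[:,0]>-30)&(w[:,0]<90)&(abs(w[:,1])<60)]
  far=w[w[:,0]<30]
  b=[(w[(w[:,0]>x)&(w[:,0]<x+10)]) for x in range(-10,30,10)]
  print(cam,len(w),[(len(k),np.round(np.percentile(k[:,1],[3,97]),1)) for k in b if len(k)>5], "xmin",w[:,0].min() if len(w) else 0)
  for x in manip.tip_of("nose",cam)[:1]: print("nose",x["p"],x["pixel"],toj(at_z(cam,x["pixel"],.072)[:2])*1e3)
  q=P[(P[...,2]>.036)&(P[...,2]<.044)]; q=toj(q[:,:2])*1e3; q=q[(abs(q[:,0]+7)<60)&(abs(q[:,1])<65)]; print("board",np.percentile(q,[1,99],axis=0).round(1))
save("t4",im[130:330,180:420].repeat(3,0).repeat(3,1))
E
```

```text
clock: 12.25
position: [0.5109, -0.0451, 0.0713]
ee_rot: [0.07, 0.998, 0.0, -0.0]
ft_force: [-0.6, 0.3, 0.8]
grip_width: -0.001
grasp_force: 0.0
now jig mm [   2.7 -171.4] z 71.3 tooly deg 90.1 F [-0.6  0.3  0.8] t 12.25
(0, -40, 71) [0.05, 2.63, 0.01] [0.0, -0.0, 0.01]
(0, -26, 71) [0.05, 2.91, 0.01] [0.0, -0.0, 0.01]
top 356 [(30, array([-15.2,   8.9])), (65, array([-15.2,   8.2])), (65, array([-14.6,   9.4])), (47, array([-13.7,   9. ]))] xmin -22.95619255876278
nose 0.67 [306.5, 280.0] [-4.96395697 -3.38420118]
board [[-44.4 -49.3]
 [ 28.6  48.2]]
side 0 [] xmin 0
board [[-46.1 -50.4]
 [ -0.  -32.8]]
```

View pics/t4.png

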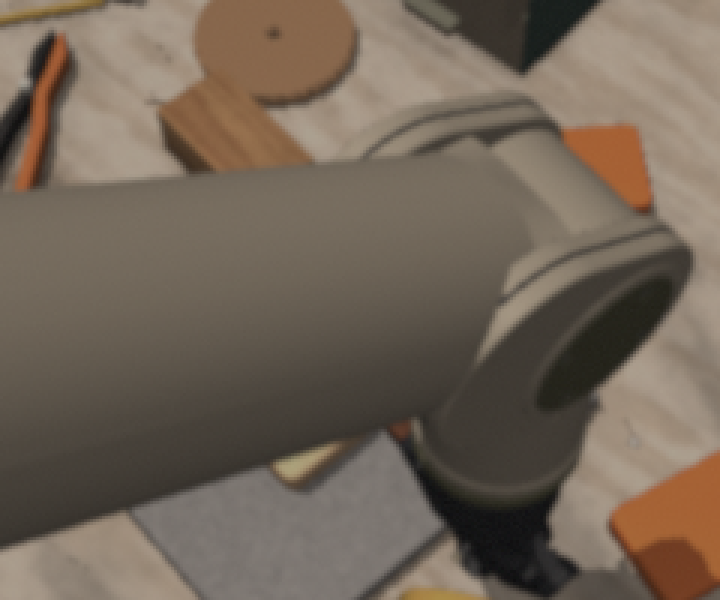

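The side view is blocked by the robot's forearm, with only the board's corner showing near (320,460). The top data puts the arm about 3 mm short at the nose (a≈0.03), so I'll trim it.

```bash
python3 -m pendant '[[0.05,1,0,0,0,0,-1],[0.05,2,0,0,0,0,-1],[0.05,2.6,0,0,0,0,-1],[0.05,2.75,0,0,0,0,-1],[0.05,2.8,0,0,0,0,-1],[0.05,2.83,0,0,0,0,-1],[0.05,2.86,0,0,0,0,-1],[0.05,2.88,0,0,0,0,-1],[0.05,2.88,0,0,0,0,-1],[0.05,2.7,0,0,0,0,-1]]'
python3 - <<'E'
from h import *
go((0,-26,71))
E
python3 -m pendant '[[0.05,-0.5,-1,0,0,0,-1],[-0.5,-1,-1.2,0,0,0,-1],[-1.2,-1.4,-1.2,0,0,0,-1],[-1.4,-1.6,-1.2,0,0,0,-1],[-1.4,-1.6,-1.2,0,0,0,-1],[-1.4,-1.6,-1.2,0,0,0,-1],[-1.4,-1.6,-1.2,0,0,0,-1],[-1.4,-1.6,-1.2,0,0,0,-1],[-1.4,-1.6,-1.2,0,0,0,-1],[-1.4,-1.6,-1.2,0,0,0,-1]]'
cat >> h.py <<'E'
def arm(cam="top",zt=.068):
  im,dep=manip.camera(cam); P=cloud(cam,dep); go()
  hsv=cv2.cvtColor(im,cv2.COLOR_RGB2HSV); blue=(hsv[...,0]>100)&(hsv[...,0]<125)&(hsv[...,1]>120)
  w=P[blue&(abs(P[...,2]-zt)<.004)]; w=toj(w[:,:2])*1e3; w=w[(w[:,0]>-30)&(w[:,0]<90)&(abs(w[:,1])<60)]
  b=[(w[(w[:,0]>x)&(w[:,0]<x+10)]) for x in range(-10,30,10)]
  print("arm",len(w),[(len(k),np.round(np.percentile(k[:,1],[3,97]),1)) for k in b if len(k)>5])
  for x in manip.tip_of("nose",cam)[:1]: print("nose",x["p"],x["pixel"],toj(at_z(cam,x["pixel"],zt+.004)[:2])*1e3)
  q=P[(P[...,2]>.036)&(P[...,2]<.044)]; q=toj(q[:,:2])*1e3; q=q[(abs(q[:,0]+7)<60)&(abs(q[:,1])<65)]; print("board",np.percentile(q,[1,99],axis=0).round(1).tolist())
  q=P.reshape(-1,3); v=toj(q[:,:2])-np.array([.1,0]); r=np.hypot(*v.T)
  zl=.06; rim=q[(r>.066)&(r<.072)&(q[:,2]>zl)&(q[:,2]<.11)]; zr=np.median(rim[:,2])
  s=(r>.026)&(r<.058)&(abs(q[:,2]-zr)<.008); ph=np.arctan2(v[s,1],v[s,0]); m=np.exp(3j*ph).mean()
  print("rim",zr,"theta from z",(.102-zr)/.008*2*np.pi,"mod120:",np.round((-np.angle(m)/3)%(2*np.pi/3)+np.arange(2,10)*2*np.pi/3,2),abs(m),s.sum())
  return im
E
python3 - <<'E'
from h import *
arm()
E
```

```text
clock: 13.7
position: [0.5273, 0.0891, 0.0713]
ee_rot: [0.069, 0.998, 0.0, 0.0]
ft_force: [0.2, -0.1, -0.3]
grip_width: -0.004
grasp_force: 0.0
now jig mm [  0.1 -36.2] z 71.3 tooly deg 90.1 F [ 0.2 -0.1 -0.3] t 13.7
(0, -26, 71) [0.0, 0.2, 0.01] [0.0, 0.0, 0.01]
clock: 14.95
position: [0.5854, -0.0001, 0.1313]
ee_rot: [0.07, 0.998, 0.0, 0.0]
ft_force: [0.2, 0.1, -0.6]
grip_width: 0.003
grasp_force: 0.0
now jig mm [  70.1 -116.5] z 131.3 tooly deg 90.1 F [-0.5 -0.4 -0. ] t 15.0
arm 378 [(35, array([-13.5,  10.8])), (62, array([-12.4,  11.2])), (64, array([-12.9,  11.3])), (50, array([-11.8,  10.7]))]
nose 0.77 [305.1, 279.8] [-4.89466257 -0.83057803]
board [[-44.5, -49.3], [28.1, 49.2]]
rim 0.09255902100889024 theta from z 7.414927560291494 mod120: [ 5.04  7.13  9.23 11.32 13.41 15.51 17.6  19.7 ] 0.947976233918898 412
```

The arm is at about 0.01 rad and the board is still home. The wheel reads 7.13 rad, so it needs about 11.7 rad more. I'll put the closed fingertips in the window behind the spoke at -49°.

```bash
python3 -m pendant '[[-0.7,0.5,0,0,0,0,-1],[-1.42,1.2,0,0,0,0,-1],[-1.42,2,0,0,0,0,-1],[-1.42,2.33,0,0,0,0,-1],[-1.42,2.33,0,0,0,0,-1],[-1.42,2.33,0.2,0,0,0,-1],[-1.42,2.33,0.5,0,0,0,-1],[-1.42,2.33,0.74,0,0,0,-1],[-1.42,2.33,0.74,0,0,0,-1],[-1.42,2.33,0.74,0,0,0,-1]]'
python3 - <<'E'
from h import *
go((141,0,94)); save("s5",manip.camera("side")[0])
E
```

```text
clock: 16.3
position: [0.6721, 0.105, 0.0945]
ee_rot: [0.07, 0.998, 0.0, 0.0]
ft_force: [-0.2, 0.3, 0.8]
grip_width: -0.001
grasp_force: 0.0
now jig mm [ 1.412e+02 -1.000e-01] z 94.5 tooly deg 90.0 F [-0.2  0.3  0.8] t 16.3
(141, 0, 94) [0.0, 0.0, 0.01] [0.0, 0.0, 0.01]
```

View pics/s5.png

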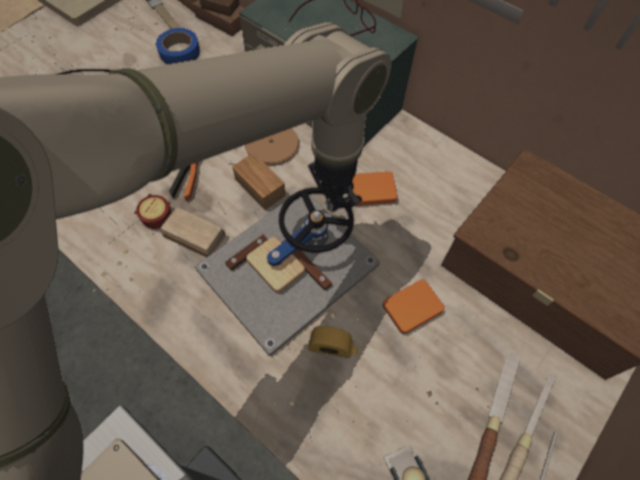

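The fingertips are in the wheel's far window near (338,197), and the blue arm points square out over the board at (275,257). I'll orbit 300° clockwise.

```bash
python3 -m pendant '[[0.11,-0.41,0,0,0,0,-1],[0.41,-0.71,0.01,0,0,0,-1],[0.82,-0.82,0.03,0,0,0,-1],[1.23,-0.71,0.04,0,0,0,-1],[1.53,-0.41,0.05,0,0,0,-1],[1.64,0,0.07,0,0,0,-1],[1.53,0.41,0.08,0,0,0,-1],[1.23,0.71,0.09,0,0,0,-1],[0.82,0.82,0.11,0,0,0,-1],[0.41,0.71,0.12,0,0,0,-1]]'
python3 - <<'E'
from h import *
go(); arm()
E
```

```text
clock: 17.6
position: [0.657, 0.1462, 0.0873]
ee_rot: [0.068, 0.998, 0.001, -0.001]
ft_force: [-1.5, 0.5, 0.3]
grip_width: -0.004
grasp_force: 0.9
now jig mm [120.4  38.5] z 87.3 tooly deg 90.2 F [-1.5  0.5  0.3] t 17.6
now jig mm [122.9  36. ] z 87.5 tooly deg 90.1 F [-1.9 -2.2  0.6] t 17.65
arm 0 []
nose 0.65 [404.5, 308.1] [ -34.6478331  -182.37110564]
board [[-4.3, -59.7], [41.6, -43.0]]
rim 0.08621430132072166 theta from z 12.398058750650724 mod120: [ 5.77  7.87  9.96 12.05 14.15 16.24 18.34 20.43] 0.9531419996132746 137
```

```bash
python3 -m pendant '[[-0.3,-0.3,0.01,0,0,0,-1],[-0.41,-0.71,0.03,0,0,0,-1],[-0.3,-1.12,0.04,0,0,0,-1],[0,-1.42,0.05,0,0,0,-1],[0.41,-1.53,0.07,0,0,0,-1],[0.82,-1.42,0.08,0,0,0,-1],[1.12,-1.12,0.09,0,0,0,-1],[1.23,-0.71,0.1,0,0,0,-1],[1.23,-0.71,0.1,0,0,0,-1],[1.23,-0.71,0.1,0,0,0,-1]]'
python3 - <<'E'
from h import *
go(); arm(zt=.062)
E
```

```text
clock: 18.95
position: [0.5908, 0.1163, 0.0831]
ee_rot: [0.07, 0.998, -0.0, -0.0]
ft_force: [0.5, -0.2, -0.1]
grip_width: 0.0
grasp_force: 0.0
now jig mm [59.2 -0.4] z 83.1 tooly deg 90.1 F [ 0.5 -0.2 -0.1] t 18.95
now jig mm [59.3 -0.7] z 83.2 tooly deg 90.0 F [0.5 0.1 0.6] t 19.0
arm 0 []
nose 0.28 [405.5, 306.0] [ -30.32356356 -184.85792213]Traceback (most recent call last):
  File "<stdin>", line 2, in <module>
  File "h.py", line 39, in arm
    q=P[(P[...,2]>.036)&(P[...,2]<.044)]; q=toj(q[:,:2])*1e3; q=q[(abs(q[:,0]+7)<60)&(abs(q[:,1])<65)]; print("board",np.percentile(q,[1,99],axis=0).round(1).tolist())
                                                                                                                      ~~~~~~~~~~~~~^^^^^^^^^^^^^^^^^
    return _quantile_unchecked(
        a, q, axis, out, overwrite_input, method, keepdims, weights)
    return _ureduce(a,
                    func=_quantile_ureduce_func,
    ...<5 lines>...
                    overwrite_input=overwrite_input,
                    method=method)
    r = func(a, **kwargs)
    result = _quantile(arr,
                       quantiles=q,
    ...<2 lines>...
                       out=out,
                       weights=wgt)
    slices_having_nans = np.isnan(arr[-1, ...])
                                  ~~~^^^^^^^^^
IndexError: index -1 is out of bounds for axis 0 with size 0
```

```bash
sed -i 's/print("board",np.perc/len(q) and print("board",np.perc/' h.py; python3 -m pendant '[[0,0.1,-0.1,0,0,0,-1],[0,0.1,-0.6,0,0,0,-1],[0,0.1,-1,0,0,0,-1],[-0.2,-0.5,-1,0,0,0,-1],[-0.22,-1.5,-1,0,0,0,-1],[-0.22,-2.4,-1,0,0,0,-1],[-0.22,-2.4,-1,0,0,0,-1],[-0.22,-2.4,-1,0,0,0,-1],[-0.22,-2.4,-1,0,0,0,-1],[-0.22,-2.4,-1,0,0,0,-1]]'
python3 - <<'E'
from h import *
arm(zt=.062)
E
```

```text
clock: 20.3
position: [0.585, -0.0027, 0.1332]
ee_rot: [0.069, 0.998, 0.0, -0.0]
ft_force: [-0.2, 0.0, -0.8]
grip_width: -0.001
grasp_force: 0.0
now jig mm [  70.1 -119.2] z 133.2 tooly deg 90.1 F [ 0.1  0.3 -0.1] t 20.35
arm 468 [(30, array([-13.5,  11.2])), (64, array([-12.5,  10.9])), (65, array([-12.7,  11.3])), (44, array([-11.6,  10.6]))]
nose 0.87 [305.3, 280.9] [-6.22135773 -1.13197616]
board [[-44.5, -49.3], [28.3, 48.2]]
rim 0.08073883697977585 theta from z 16.698478387777786 mod120: [ 5.85  7.95 10.04 12.14 14.23 16.32 18.42 20.51] 0.9483637859787963 399
```

```bash
python3 -m pendant '[[-0.3,0.8,0,0,0,0,-1],[-0.74,2,0,0,0,0,-1],[-0.74,3,0,0,0,0,-1],[-0.74,3.19,0,0,0,0,-1],[-0.74,3.19,0,0,0,0,-1],[-0.74,3.19,0.2,0,0,0,-1],[-0.74,3.19,0.6,0,0,0,-1],[-0.74,3.19,1,0,0,0,-1],[-0.74,3.19,1,0,0,0,-1],[-0.74,3.19,1,0,0,0,-1]]'
python3 - <<'E'
from h import *
f=lambda d:(100+41*np.cos(np.deg2rad(d)),41*np.sin(np.deg2rad(d)))
go(*[(*f(d),83.2-1.0*np.deg2rad(80-d),90) for d in (60,40,20,0,-20,-40,-60,-75,-90)])
E
```

```text
clock: 21.65
position: [0.644, 0.1489, 0.0834]
ee_rot: [0.07, 0.998, -0.0, 0.0]
ft_force: [0.6, 1.2, 1.3]
grip_width: -0.0
grasp_force: 0.0
now jig mm [107.2  39.3] z 83.4 tooly deg 90.0 F [0.6 1.2 1.3] t 21.65
(np.float64(120.5), np.float64(35.50704155516198), np.float64(82.85093414960113), 90) [-0.27, -0.08, 0.01] [-0.0, 0.0, 0.0]
(np.float64(131.4078221678781), np.float64(26.35429199714811), np.float64(82.50186829920227), 90) [-0.48, -0.26, 0.02] [-0.0, 0.0, 0.0]
(np.float64(138.52739745222226), np.float64(14.022825876352417), np.float64(82.1528024488034), 90) [-0.63, -0.51, 0.02] [-0.0, 0.0, 0.0]
(np.float64(141.0), np.float64(0.0), np.float64(81.80373659840454), 90) [-0.68, -0.79, 0.03] [-0.0, 0.0, 0.0]
(np.float64(138.52739745222226), np.float64(-14.022825876352417), np.float64(81.45467074800567), 90) [-0.63, -1.07, 0.04] [-0.0, 0.0, 0.0]
(np.float64(131.4078221678781), np.float64(-26.35429199714811), np.float64(81.10560489760681), 90) [-0.48, -1.31, 0.05] [-0.0, 0.0, 0.0]
(np.float64(120.5), np.float64(-35.50704155516198), np.float64(80.75653904720794), 90) [-0.26, -1.5, 0.05] [-0.0, 0.0, 0.0]
(np.float64(110.61158084920335), np.float64(-39.6029588778518), np.float64(80.4947396594088), 90) [-0.07, -1.58, 0.06] [-0.0, 0.0, 0.0]
(np.float64(100.0), np.float64(-41.0), np.float64(80.23294027160964), 90) [0.15, -1.61, 0.06] [-0.0, 0.0, 0.0]
```

```bash
python3 -m pendant '[[-0.27,-0.08,0.01,0,0,0,-1],[-0.48,-0.26,0.02,0,0,0,-1],[-0.63,-0.51,0.02,0,0,0,-1],[-0.68,-0.79,0.03,0,0,0,-1],[-0.63,-1.07,0.04,0,0,0,-1],[-0.57,-1.2,0.04,0,0,0,-1],[-0.48,-1.31,0.05,0,0,0,-1],[-0.38,-1.41,0.05,0,0,0,-1],[-0.26,-1.5,0.05,0,0,0,-1],[-0.26,-1.5,0.05,0,0,0,-1]]'
python3 - <<'E'
from h import *
go(); arm(zt=.061)
E
```

```text
clock: 22.9
position: [0.6467, 0.0721, 0.0813]
ee_rot: [0.07, 0.998, -0.0, 0.001]
ft_force: [3.2, 1.0, -0.7]
grip_width: 0.003
grasp_force: 1.6
now jig mm [120.7 -36.3] z 81.3 tooly deg 90.0 F [ 3.2  1.  -0.7] t 22.9
now jig mm [120.8 -36.3] z 81.2 tooly deg 90.0 F [3.1 0.8 0.4] t 22.95
arm 0 []
board [[-44.0, 37.6], [27.3, 59.6]]
rim 0.07873568910005901 theta from z 18.271747053520883 mod120: [nan nan nan nan nan nan nan nan] nan 0h.py:42: RuntimeWarning: Mean of empty slice.
  s=(r>.026)&(r<.058)&(abs(q[:,2]-zr)<.008); ph=np.arctan2(v[s,1],v[s,0]); m=np.exp(3j*ph).mean()
  ret = ret.dtype.type(ret / rcount)
```

```bash
python3 -m pendant '[[0.06,-0.03,0,0,0,0,-1],[0.12,-0.06,0,0,0,0,-1],[0.19,-0.08,0.01,0,0,0,-1],[0.26,-0.1,0.01,0,0,0,-1],[0.33,-0.11,0.01,0,0,0,-1],[0.4,-0.11,0.01,0,0,0,-1],[0.4,-0.11,0.01,0,0,0,-1],[0.4,-0.11,0.01,0,0,0,-1],[0.4,-0.11,0.01,0,0,0,-1],[0.4,-0.11,0.01,0,0,0,-1]]'
python3 -c "
from h import *
go()"
python3 -m pendant '[[0.2,0,0,0,0,0,-1],[0.2,0,-0.5,0,0,0,-1],[0.2,0,-1,0,0,0,-1],[0.3,-0.6,-1,0,0,0,-1],[0.4,-1.3,-1,0,0,0,-1],[0.4,-1.8,-1,0,0,0,-1],[0.4,-1.8,-1,0,0,0,-1],[0.4,-1.8,-1,0,0,0,-1],[0.4,-1.8,-1,0,0,0,-1],[0.4,-1.8,-1,0,0,0,-1]]'
python3 -c "
from h import *
arm(zt=.061)"
```

```text
clock: 24.25
position: [0.6277, 0.0698, 0.0814]
ee_rot: [0.07, 0.998, 0.0, 0.002]
ft_force: [7.8, 1.1, 1.6]
grip_width: 0.001
grasp_force: 3.4
now jig mm [102.2 -41.3] z 81.4 tooly deg 90.0 F [7.8 1.1 1.6] t 24.25
clock: 25.5
position: [0.5933, -0.0152, 0.1302]
ee_rot: [0.069, 0.998, 0.0, -0.0]
ft_force: [-1.2, 1.0, -0.4]
grip_width: 0.002
grasp_force: 0.0
now jig mm [  80.1 -130.4] z 130.2 tooly deg 90.1 F [-0.4 -0.1 -0. ] t 25.55
arm 420 [(27, array([-13.5,  11.2])), (49, array([-12. ,  10.6])), (66, array([-12.7,  11.2])), (38, array([-11.7,  10.5]))]
nose 0.59 [305.4, 279.8] [-4.11015282 -1.02231728]
board [[-44.5, -49.3], [28.3, 48.1]]
rim 0.07787349891166162 theta from z 18.948909643987495 mod120: [ 4.29  6.39  8.48 10.57 12.67 14.76 16.86 18.95] 0.9460864568852272 396
```

```bash
python3 -c "
from h import *
save('end',manip.camera('top')[0]); go()"
```

```text
now jig mm [  80.1 -130.7] z 130.2 tooly deg 90.1 F [ 0.4  0.  -0.1] t 25.65
```

View pics/end.png

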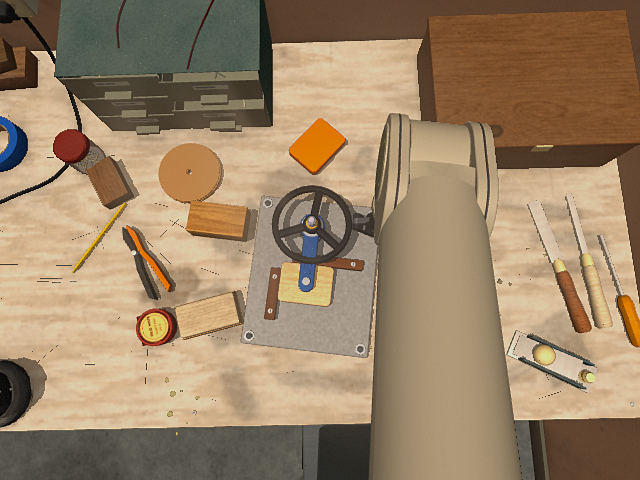

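The picture shows the board home at (305,284), the blue arm square over it with its nose at (306,281), and the wheel down at (312,223). The offcut and sanding block are where they were, and the gripper is clear of everything. I'm handing in.

```bash
python3 -c "
from h import *
print(manip.hand_in())"
```

```text
the job is handed in; nothing more can be done
None
```

The job is handed in: the board is home against fence and stop, the clamp arm is square over it to within about 0.01 rad, and the wheel is at 18.95 rad, about 0.36 turn past the nominal 16.7 rad bite point. That is slightly over the third of a turn, because the fingers nudged the wheel on as I withdrew them.

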